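# Find the loose clamp bolt and hold its bracket open

## Robot

A 6-joint arm with a two-finger parallel gripper is mounted at the origin on a cart in front of the work surface, level with it; the furniture and walls round the work are solid. World frame = base frame: x ahead of the robot, y to its left, z up, the work surface at z = 0. Lengths are in m, angles in rad, forces in N, time in s.
With the tool pointing down it reaches from about 0.25 to 0.775 m from the base axis. Payload 4 kg.
Tool frame: the origin (TCP) lies on the front face of the gripper's body, between the roots of the fingers; the fingertips stand 97 mm ahead of it and the grasp point (between the pads) lies 78 mm ahead of it (arm.finger_overhang is the z of the fingertips in the tool frame, in m); z points along the fingers, y is the line along which they close (so a half turn about z gives the same grasp; the last joint's range is limited). The gripper opens to 94 mm and grips with 3 to 60 N. Pads are 16 mm wide; open, the fingers measure 119 mm over their backs; the gripper's body (75 mm by 177 mm) begins 78 mm behind the grasp point.
Start: joints at [1.053, 0.087, 1.371, -0, 1.684, -0.103], TCP at [0.222, 0.503, 0.303] pointing down, gripper open.
Joint ranges: [-3.1, 3.1], [-0.76, 2.03], [0.27, 2.55], [-1.08, 4.22], [0.17, 2.65], [-2.57, 2.57]. Speed limits (rad/s): [2.79, 2.79, 3.14, 3.14, 3.14, 3.14].

## Interface

Orientations are given as a 3x3 rotation matrix whose columns are the frame's x, y, z axes.
In Python, from plant import arm, optics, job gives the robot as it stands.
- The arm moves only by the tool arm_command, never from a script. Its argument "plan" is text: rows parted by semicolons, each of 5 numbers parted by spaces: the shift along the tool's x, y, z each as a share of 1 m, from -1 to 1, then the turn about the tool's z as a share of 360 degrees, from -1 to 1, then the opening, from 0 (shut) to 1 (fully open). In form: x y z turn grip; .... A call has 1 to 5 rows; each row is the pose to reach, as a shift and turn from the pose commanded when the call began, along the tool's axes at that moment, turning the shorter way round; what a row does not reach only later rows make up. A row lasts 1/8 s, in which the tool goes at most 62.5 mm and 10.7 degrees, less where a joint would pass 70% of its speed; a pose out of reach is approached as far as the arm can. A call with a number of a shift or a turn outside -1 to 1 is refused whole. A call with a gripper value outside its range is refused whole. The fingers move at their own pace and stop on an object; "grip_force" is the grip in N (left out, the last holds). Time passes only in rows, so rows that repeat a pose let the fingers close. It gives the time, the measured TCP pose, the force, the opening and the grip force at its end, in the units of the state.
- arm.get_obs(): the state, without advancing time (a new reading comes with each control period).
- optics.get_image(name): name is "scene" or "top" or "wrist"; returns the picture (400x640x3 uint8, red, green, blue); there is no depth.
- optics.camera_params(name): a dict with "fx", "fy", "cx", "cy" (pixels), "R" (3x3) and "t" (3): a world point X has camera coordinates R X + t; the wrist camera has in their place "mount" (4x4, takes a point from camera to tool coordinates, whose origin is the TCP and whose axes are the flange's). Camera axes: x right, y down, z forward; pixel columns grow to the right and rows downward; lengths in m; the calibration is good to about 2 mm. A picture is of the moment at which its call begins: read the wrist's pose just before it. camera_params takes no time and is no camera call.
- job.sign_off(): hands the job in; it is judged then, once.
The state is a dict: "time_s": time; "q": joint angles; "dq": joint speeds; "joint_efforts": joint torques, N m; "position": TCP position; "ee_rot": TCP orientation; "ft_force": force on the tool from outside, world axes, zero at the start; "wrist_torque": the same for the moment, N m; "opening": opening from 0.0 (shut) to 1.0 (fully open); "gripper_force": force on a finger pad.
Only numpy, scipy, OpenCV 4.12 (cv2) and the standard library are available. Lean on these libraries where they do the work, as an engineer would, in place of code of your own. Each camera call takes 0.05 s, during which the arm holds its last target. There are 200 camera calls.

## Task

One of the three bolts on the clamp rail is loose and a colleague is coming to tighten it: first lay the bolt key lengthwise and centred on the narrow raised key rest and let go of it. Then tap all three bolts with the closed fingertips, one after another from left to right, to find the one that gives way and sinks. Finally take the knob of that bolt's yellow bracket, lift the bracket open by about 45 degrees and finish while holding it there, leaving the other two brackets shut and the other things on the worktop where they are.

Things in the scene. Friction and masses are not known exactly. Their poses are not given: they have to be found in the camera images.
- key_mid (a point): flat bolt key lying on the worktop, 92 mm long: dark grey box-shaped grip 45 x 22 mm and 12 mm thick, then a pale blade 8 mm wide and 6 mm thick. This point is on the grip near the balance point, half-way through its thickness (6 mm above the underside). Axes: z up, y along the key (grip end 28 mm to +y, end of the blade 64 mm to -y), x across it (grip 22 mm wide between its sides; grasp there). 40 g
- rest_top (a point): key rest, fixed: upright grey blade on a 90 x 60 mm foot, with a black rubber top. This point is the centre of its flat top, 55 mm above the worktop; the top is 60 mm long (x axis of this point, lengthwise) and only 16 mm wide (y axis), narrower than the key's grip
- rail: aluminium clamp rail, fixed, 280 mm long (its y axis, +y to the robot's left), 70 mm deep, origin at the centre of its underside; its x axis points away from the robot. It carries three alike stations on its top, at y = +90, 0 and -90 mm of the rail: each a grey block with a steel bolt and a yellow locking bracket
- bolt_1: steel bolt of station 1 (the stations change places from start to start, so the number tells nothing about left and right): round slotted head 18 mm across, origin at the centre of the head's top, about 62 mm above the worktop and 14 mm above its bracket. Two bolts are rigid; the loose one looks the same but slides 6 mm down against light friction (1 to 2 N) when pressed, meets a firm stop there and stays down
- bracket_1_knob (a point): black knob of the yellow bracket of station 1: round bar 14 mm in diameter and 22 mm long along the rail's y axis (grasp it across its two ends from above; it can then turn between the pads), this point at its centre, about 45 mm above the worktop when shut, 23 mm in front of the rail's front face; open space below it
- bracket_1_hinge (a point): middle of the hinge line of bracket 1, behind its bolt, 83 mm behind the knob; the hinge line runs along the rail's y axis
- bracket_1 (a joint): angle of bracket 1: 0 shut (lying flat round the bolt), grows as its knob is lifted up and back, stop at 1.3 rad; weight and a weak spring shut it (under 1 N at the knob)
- bolt_2: steel bolt of station 2 (the stations change places from start to start, so the number tells nothing about left and right): round slotted head 18 mm across, origin at the centre of the head's top, about 62 mm above the worktop and 14 mm above its bracket. Two bolts are rigid; the loose one looks the same but slides 6 mm down against light friction (1 to 2 N) when pressed, meets a firm stop there and stays down
- bracket_2_knob (a point): black knob of the yellow bracket of station 2: round bar 14 mm in diameter and 22 mm long along the rail's y axis (grasp it across its two ends from above; it can then turn between the pads), this point at its centre, about 45 mm above the worktop when shut, 23 mm in front of the rail's front face; open space below it
- bracket_2_hinge (a point): middle of the hinge line of bracket 2, behind its bolt, 83 mm behind the knob; the hinge line runs along the rail's y axis
- bracket_2 (a joint): angle of bracket 2: 0 shut (lying flat round the bolt), grows as its knob is lifted up and back, stop at 1.3 rad; weight and a weak spring shut it (under 1 N at the knob)
- bolt_3: steel bolt of station 3 (the stations change places from start to start, so the number tells nothing about left and right): round slotted head 18 mm across, origin at the centre of the head's top, about 62 mm above the worktop and 14 mm above its bracket. Two bolts are rigid; the loose one looks the same but slides 6 mm down against light friction (1 to 2 N) when pressed, meets a firm stop there and stays down
- bracket_3_knob (a point): black knob of the yellow bracket of station 3: round bar 14 mm in diameter and 22 mm long along the rail's y axis (grasp it across its two ends from above; it can then turn between the pads), this point at its centre, about 45 mm above the worktop when shut, 23 mm in front of the rail's front face; open space below it
- bracket_3_hinge (a point): middle of the hinge line of bracket 3, behind its bolt, 83 mm behind the knob; the hinge line runs along the rail's y axis
- bracket_3 (a joint): angle of bracket 3: 0 shut (lying flat round the bolt), grows as its knob is lifted up and back, stop at 1.3 rad; weight and a weak spring shut it (under 1 N at the knob)
- bulb: red rubber pipette bulb, 52 mm across, 86 mm tall; bystander, origin at the centre of its underside
- tape: roll of marking tape lying flat, 88 mm across, 18 mm high; bystander, origin at the centre of its underside
- book: dark blue notebook, 148 x 106 x 13 mm; bystander, origin at the centre of its underside
Mind the look-alikes: they are no part of the job. There is more than one size of the part that bears key_mid; the job needs the smaller. What is shaped like the part that bears rest_top but orange is not meant.

How it is judged:
On the way, in this order (a step that is already met when the one before it is completed fails the run):
1. the key lies lengthwise on the raised rest, let go and at rest (horizontal distance between key_mid and rest_top below 0.02 m and z of key_mid in the frame of rest_top between 0.001 and 0.01 m and angle between key_mid's own z axis and vertical below 0.12 rad and angle between the y axis of key_mid and the x axis of rest_top, either way round below 0.35 rad and contact force between the fingers and key below 0.05 N and linear speed of key below 0.02 m/s), for 0.2 s.
2. the fingers press the left bolt (over 0.8 N) (((y of bolt_1 in the frame of rail above 0.045 m and contact force between the fingers and bolt_1 above 0.8 N) or (y of bolt_2 in the frame of rail above 0.045 m and contact force between the fingers and bolt_2 above 0.8 N) or (y of bolt_3 in the frame of rail above 0.045 m and contact force between the fingers and bolt_3 above 0.8 N))), for 0.03 s.
3. the fingers press the middle bolt (over 0.8 N) (((y of bolt_1 in the frame of rail between -0.045 and 0.045 m and contact force between the fingers and bolt_1 above 0.8 N) or (y of bolt_2 in the frame of rail between -0.045 and 0.045 m and contact force between the fingers and bolt_2 above 0.8 N) or (y of bolt_3 in the frame of rail between -0.045 and 0.045 m and contact force between the fingers and bolt_3 above 0.8 N))), for 0.03 s.
4. the fingers press the right bolt (over 0.8 N) (((y of bolt_1 in the frame of rail below -0.045 m and contact force between the fingers and bolt_1 above 0.8 N) or (y of bolt_2 in the frame of rail below -0.045 m and contact force between the fingers and bolt_2 above 0.8 N) or (y of bolt_3 in the frame of rail below -0.045 m and contact force between the fingers and bolt_3 above 0.8 N))), for 0.03 s.
5. the loose bolt's bracket (the one sunk by over 3 mm) is lifted over 0.6 rad by the fingers (((z of bolt_1 in the frame of rail below 0.059 m and value of joint bracket_1 above 0.6 rad and contact force between the fingers and bracket_1 above 0.2 N) or (z of bolt_2 in the frame of rail below 0.059 m and value of joint bracket_2 above 0.6 rad and contact force between the fingers and bracket_2 above 0.2 N) or (z of bolt_3 in the frame of rail below 0.059 m and value of joint bracket_3 above 0.6 rad and contact force between the fingers and bracket_3 above 0.2 N))), for 0.2 s.
At the end, for the whole second after the job is handed in: The loose bolt's bracket is held open by the fingers, over 0.6 rad (34 degrees) and still, the other two brackets are shut (under 0.05 rad), and the key lies flat on top of the rest, untouched, its balance point within 20 mm of the middle and its length within 0.35 rad of the rest's (all of step 1 and ((z of bolt_1 in the frame of rail below 0.059 m and value of joint bracket_1 above 0.6 rad and contact force between the fingers and bracket_1 above 0.2 N and value of joint each of bracket_2, bracket_3 below 0.05 rad and velocity of joint bracket_1 between -0.1 and 0.1 rad/s) or (z of bolt_2 in the frame of rail below 0.059 m and value of joint bracket_2 above 0.6 rad and contact force between the fingers and bracket_2 above 0.2 N and value of joint each of bracket_1, bracket_3 below 0.05 rad and velocity of joint bracket_2 between -0.1 and 0.1 rad/s) or (z of bolt_3 in the frame of rail below 0.059 m and value of joint bracket_3 above 0.6 rad and contact force between the fingers and bracket_3 above 0.2 N and value of joint each of bracket_1, bracket_2 below 0.05 rad and velocity of joint bracket_3 between -0.1 and 0.1 rad/s))); the arm keeps its last pose, push and grip.
It fails at once if a bracket is lifted (over 0.2 rad) whose bolt has not sunk under a tap ((value of joint bracket_1 above 0.2 rad and not (z of bolt_1 in the frame of rail below 0.059 m)) or (value of joint bracket_2 above 0.2 rad and not (z of bolt_2 in the frame of rail below 0.059 m)) or (value of joint bracket_3 above 0.2 rad and not (z of bolt_3 in the frame of rail below 0.059 m))).
It fails at once if a bystander is moved by over 30 mm (distance of any of bulb, tape, book from where it was at the start of the episode above 0.03 m).
It also fails if it takes over 58 s, if anything falls off the work surface, if the arm or the gripper's body presses on something with over 40 N, if the wrist force passes 120 N, or if a joint passes its speed limit or range.

## Working session

There is one attempt and no reset: what is moved stays moved. The work goes in short steps, Python scripts to look and compute and a tool call to move; the robot and the scene stay as the last step left them, time stands still between calls to the robot, and variables do not carry over. Pictures are saved under pics/ and viewed, at most 10 in all, crops included, and the job is handed in when it is done.

Besides the shell and the picture viewer there is one more tool, called after "Call:" in YAML: its name, and indented under it one key for each argument. arm_command: Moves the arm, as the interface text tells. Its arguments: {"type":"object","properties":{"plan":{"type":"string"},"grip_force":{"type":"number"}},"required":["plan"]}

```bash
mkdir -p pics; cat > h.py <<'E'
import numpy as np, cv2
from plant import arm, optics, job
def cam(n,obs=None):
    p=optics.camera_params(n)
    K=np.array([[p['fx'],0,p['cx']],[0,p['fy'],p['cy']],[0,0,1.]])
    if 'mount' in p:
        o=obs or arm.get_obs(); M=np.array(p['mount']); R0=np.array(o['ee_rot']); 
        Rc=R0@M[:3,:3]; c=R0@M[:3,3]+np.array(o['position'])
    else:
        Rc=np.array(p['R']).T; c=-Rc@np.array(p['t'])
    return K,Rc,c
def ray(C,u,v,z):
    K,Rc,c=C; d=Rc@np.linalg.inv(K)@np.array([u,v,1.]); return c+d*(z-c[2])/d[2]
def proj(C,X):
    K,Rc,c=C; p=K@(Rc.T@(np.array(X)-c)); return p[:2]/p[2]
def snap(n,f=None):
    C=cam(n); im=cv2.cvtColor(optics.get_image(n),cv2.COLOR_RGB2BGR)
    np.savez(f'pics/{f or n}.npz',K=C[0],R=C[1],c=C[2]); cv2.imwrite(f'pics/{f or n}.png',im); return im,C
def load(f):
    z=np.load(f'pics/{f}.npz'); return cv2.imread(f'pics/{f}.png'),(z['K'],z['R'],z['c'])
E
python3 - <<'E'
from h import *
np.set_printoptions(precision=3,suppress=True)
for n in ['scene','top']:
    im,C=snap(n); print(n,C[2],C[1])
print(arm.get_obs())
E
```

```text
scene [ 0.114 -0.602  0.568] [[ 0.784 -0.372  0.497]
 [-0.62  -0.46   0.636]
 [-0.008 -0.807 -0.591]]
top [ 0.366 -0.023  0.901] [[-0.148 -0.969  0.2  ]
 [-0.989  0.147 -0.024]
 [-0.006 -0.201 -0.98 ]]
{'time_s': 0.1, 'q': array([ 1.053,  0.088,  1.372, -0.   ,  1.684, -0.103]), 'dq': array([-0.001, -0.001, -0.002, -0.003,  0.001, -0.003]), 'joint_efforts': array([  0.003, -34.125, -30.33 ,   0.072,   0.03 ,  -0.   ]), 'position': array([0.222, 0.503, 0.302]), 'ee_rot': array([[-0.915,  0.403, -0.001],
       [ 0.403,  0.915, -0.002],
       [ 0.   , -0.002, -1.   ]]), 'ft_force': array([-0.306, -0.08 , -0.32 ]), 'wrist_torque': array([ 0.001,  0.008, -0.01 ]), 'gripper_force': 0.0, 'opening': 1.0024337517769415}
```

View pics/top.png

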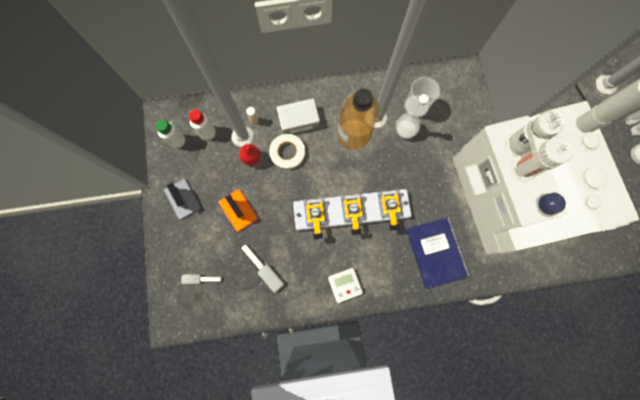

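View pics/scene.png

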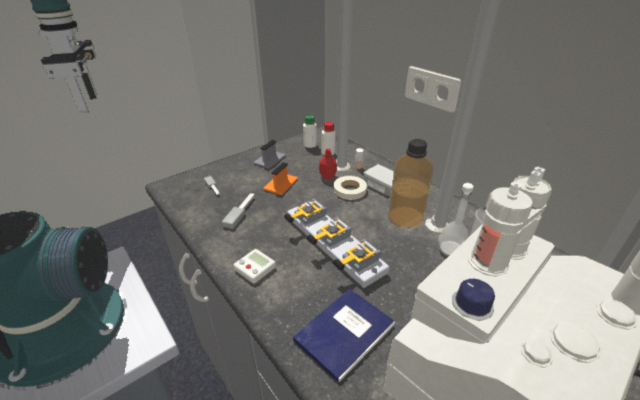

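The top view shows two keys: a small one at (200,280) and a large one at (263,270). There are two rests: grey at (180,198) and orange at (238,210). The rail runs (297,215)–(410,200). I take the small key and the grey rest, and I'll confirm both with measurements and a crop.

```bash
python3 - <<'E'
from h import *
np.set_printoptions(precision=4,suppress=True)
im,C=load('top'); print(C[0][0,0])
for n,p,z in [('smallL',(181,280),.01),('smallR',(221,279.5),.003),('bigA',(244,247),.003),('bigB',(280,289),.01),('rest',(180,193),.055)]: print(n,ray(C,*p,z)) if 1 else 0
a=cv2.resize(im[170:300,140:300],None,fx=5,fy=5,interpolation=cv2.INTER_CUBIC)[:, :800]
a=a[:600] if a.shape[0]>600 else a
b=cv2.resize(im[170:290,140:300],(800,600),interpolation=cv2.INTER_CUBIC); cv2.imwrite('pics/crop.png',b)
hsv=cv2.cvtColor(im,cv2.COLOR_BGR2HSV)
# yellow brackets
m=cv2.inRange(hsv,(18,150,120),(32,255,255)); 
n,l,s,c=cv2.connectedComponentsWithStats(m)
for i in range(1,n):
    if s[i,4]>20: print('yel',c[i],s[i],ray(C,*c[i],.046))
E
```

```text
369.2463449700775
smallL [0.4138 0.293  0.01  ]
smallR [0.4011 0.2008 0.003 ]
bigA [0.4699 0.1379 0.003 ]
bigB [0.3584 0.0637 0.01  ]
rest [0.6127 0.264  0.055 ]
yel [355.1749 124.0127] [341 106  31  42 709] [ 0.7255 -0.1756  0.046 ]
yel [237.4412 195.6471] [232 191  12   9  68] [0.5884 0.1321 0.046 ]
yel [391.5059 208.4588] [382 194  19  32 255] [ 0.5031 -0.2238  0.046 ]
yel [353.6562 212.5195] [344 198  19  32 256] [ 0.5069 -0.1341  0.046 ]
yel [232.588  215.6009] [220 200  28  30 233] [0.5422 0.1486 0.046 ]
yel [315.746  216.8105] [306 202  19  32 248] [ 0.5101 -0.0444  0.046 ]
```

View pics/crop.png

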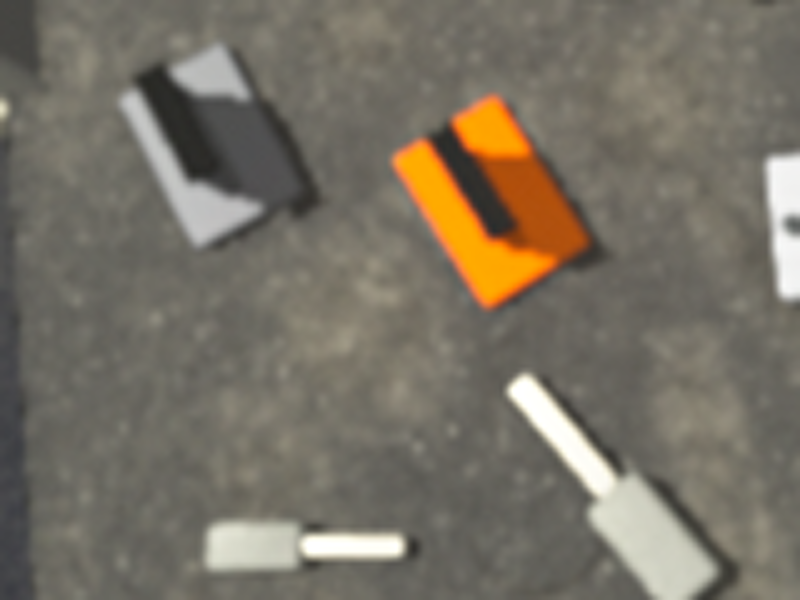

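The crop confirms it. The small key (grip end crop (205,547), tip (408,546)) measures 93 mm, while the other is 134 mm. The grey rest with the black top is at crop (175,122), and the orange one is to be ignored.

```bash
cat >> h.py <<'E'
def goto(X,ang,obs=None,tip=False):
    """shift in tool axes & turn share to bring TCP to X with tool y at world angle ang (mod pi), tool down"""
    o=obs or arm.get_obs(); R=np.array(o['ee_rot']); d=R.T@(np.array(X)-o['position'])
    a0=np.arctan2(R[1,1],R[0,1]); t=-(ang-a0); t=(t+np.pi/2)%np.pi-np.pi/2
    q=o['q'][5]
    return d.round(4),'turn',round(t/2/np.pi,4),'deg',round(np.degrees(t),1),'q6',round(q,2)
E
python3 - <<'E'
from h import *
np.set_printoptions(precision=4,suppress=True)
im,C=load('top')
f=lambda u,v,z: ray(C,140+u/5,170+v/5,z)
A=f(206,522,.012);B=f(206,571,.012);T=f(408,546,.006);G=(A+B)/2
d=(G-T)[:2];L=np.hypot(*d);d/=L; km=G[:2]-d*.028
print('key',km,L,np.degrees(np.arctan2(d[1],d[0])))
foot=[f(*p,0.004) for p in [(122,98),(220,43),(303,190),(202,247)]]
print('foot',np.mean(foot,0),[np.linalg.norm(foot[i]-foot[i-1]) for i in range(4)])
e=foot[3]-foot[0]; print(np.degrees(np.arctan2(e[1],e[0])))
print('top',f(172,118,.055))
print(goto([km[0],km[1],.25],np.arctan2(d[1],d[0])-np.pi/2))
print(optics.camera_params('wrist'))
E
```

```text
key [0.4112 0.264 ] 0.09414990369371559 81.5911761138025
foot [0.612  0.2767 0.004 ] [np.float64(0.08838588206765088), np.float64(0.05513848736418888), np.float64(0.08877633683011428), np.float64(0.055956270717578416)]
-157.41152916039314
top [0.6133 0.2772 0.055 ]
(array([-0.27  , -0.1422,  0.0519]), 'turn', np.float64(0.2073), 'deg', np.float64(74.6), 'q6', np.float64(-0.1))
{'fx': 335.19099578663054, 'fy': 335.19099578663054, 'cx': 316.839990120887, 'cy': 197.46299261977785, 'mount': array([[-0.001 , -0.9628, -0.2701,  0.0787],
       [ 1.    , -0.0011,  0.0004,  0.0005],
       [-0.0007, -0.2701,  0.9628, -0.0818],
       [ 0.    ,  0.    ,  0.    ,  1.    ]])}
```

Call:
arm_command:
  plan: "-0.054 -0.0284 0.01 0.0297 0.5; -0.108 -0.0569 0.02 0.0594 0.5; -0.162 -0.0853 0.03 0.0891 0.5; -0.216 -0.1138 0.04 0.1188 0.5; -0.27 -0.1422 0.052 0.1485 0.5"

```text
time_s: 0.72
position: [0.4122, 0.2627, 0.2502]
ee_rot: [[-0.215, 0.977, 0.0], [0.977, 0.215, 0.0], [0.0, 0.0, -1.0]]
ft_force: [0.7, -0.6, -0.6]
opening: 0.519
gripper_force: 0.0
```

```bash
python3 - <<'E'
from h import *
o=arm.get_obs(); print(o['time_s'],o['position'],o['opening'],goto([.4112,.264,.25],np.radians(-8.4)))
E
```

```text
0.725 [0.41222473 0.26271076 0.25015532] 0.5185996302042738 (array([ 0.0015, -0.0007,  0.0002]), 'turn', np.float64(0.0579), 'deg', np.float64(20.8), 'q6', np.float64(0.23))
```

Call:
arm_command:
  plan: "0.0015 -0.0007 0.03 0.0289 0.5; 0.0015 -0.0007 0.06 0.0579 0.5; 0.0015 -0.0007 0.06 0.0579 0.5; 0.0015 -0.0007 0.06 0.0579 0.5"

```text
time_s: 1.23
position: [0.4107, 0.266, 0.1916]
ee_rot: [[0.138, 0.99, 0.001], [0.99, -0.138, 0.001], [0.001, 0.001, -1.0]]
ft_force: [0.5, 0.3, 0.7]
opening: 0.5
gripper_force: 0.0
```

```bash
python3 - <<'E'
from h import *
snap('wrist','w1'); print(arm.get_obs()['position'])
E
```

```text
[0.41095913 0.2662457  0.19216804]
```

View pics/w1.png

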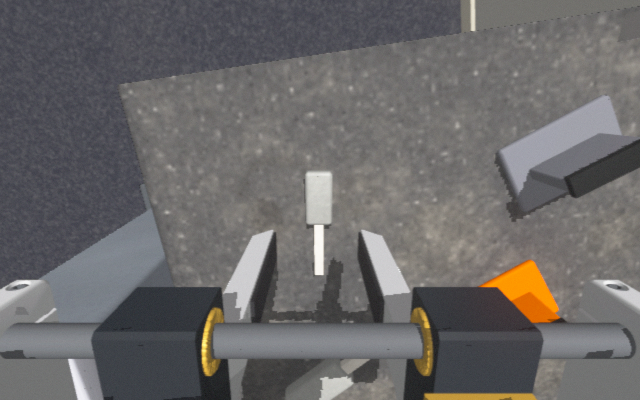

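The wrist view shows the key centred between the open fingers. Its grip spans (306–331, 172–224) and the blade tip is at (319,275). The grey rest is at the right, with its top out of view.

```bash
python3 - <<'E'
from h import *
np.set_printoptions(precision=4,suppress=True)
im,C=load('w1')
G=ray(C,318.5,171.5,.012);J=ray(C,318.8,224,.012);T=ray(C,319.3,275,.006)
print(np.linalg.norm(ray(C,306,198,.012)-ray(C,331,198,.012)))
d=(G-T)[:2];L=np.hypot(*d);d/=L;km=G[:2]-d*.028
print('L',L,'grip',np.linalg.norm(G-J),'key',km,'ang',np.degrees(np.arctan2(d[1],d[0])))
print(goto([km[0],km[1],.100],np.arctan2(d[1],d[0])-np.pi/2))
E
```

```text
0.020253883835226985
L 0.09434194492121152 grip 0.04418465509314331 key [0.4124 0.2653] ang 82.56728089517097
(array([-0.0008,  0.0014,  0.0922]), 'turn', np.float64(-0.0014), 'deg', np.float64(-0.5), 'q6', np.float64(0.6))
```

Call:
arm_command:
  plan: "-0.0008 0.0014 0.05 -0.0014 0.5; -0.0008 0.0014 0.09 -0.0014 0.5; -0.0008 0.0014 0.09 -0.0014 0.5; -0.0008 0.0014 0.09 -0.0014 0.1; -0.0008 0.0014 0.09 -0.0014 0.1"
  grip_force: 15

```text
time_s: 1.9
position: [0.4125, 0.2653, 0.1026]
ee_rot: [[0.131, 0.991, 0.003], [0.991, -0.131, 0.001], [0.002, 0.003, -1.0]]
ft_force: [-0.6, -0.1, -0.1]
opening: 0.323
gripper_force: 0.0
```

Call:
arm_command:
  plan: "0 0 0 0 0.1; 0 0 0 0 0.1; 0 0 -0.04 0 0.1; 0 0 -0.09 0 0.1; 0 0 -0.1 0 0.1"

```text
time_s: 2.52
position: [0.4132, 0.2655, 0.2046]
ee_rot: [[0.132, 0.991, 0.007], [0.991, -0.132, 0.003], [0.004, 0.006, -1.0]]
ft_force: [0.2, 0.5, 0.4]
opening: 0.232
gripper_force: 15.0
```

```bash
python3 - <<'E'
from h import *
o=arm.get_obs(); print(o['time_s'],o['position'],o['opening']*94,o['gripper_force'])
# rest 0.6125,0.277 ang 22.6 ; hover offset so camera looks at it
print(goto([.6125,.277,.20],np.radians(22.6-90)))
E
```

```text
2.525 [0.41322796 0.26547159 0.20460917] 21.80075549603517 14.999648630619049
(array([0.0376, 0.196 , 0.006 ]), 'turn', np.float64(0.1662), 'deg', np.float64(59.8), 'q6', np.float64(0.59))
```

Call:
arm_command:
  plan: "0.003 0.05 -0.01 0.0297 0.1; 0.006 0.1 -0.02 0.0594 0.1; 0.008 0.144 -0.02 0.0891 0.1; 0.008 0.144 -0.02 0.1188 0.1; 0.008 0.144 -0.02 0.1485 0.1"

```text
time_s: 3.15
position: [0.5556, 0.2532, 0.218]
ee_rot: [[0.878, 0.478, -0.004], [0.478, -0.878, -0.001], [-0.004, -0.001, -1.0]]
ft_force: [0.6, 0.5, 0.3]
opening: 0.233
gripper_force: 15.0
```

Call:
arm_command:
  plan: "0 0 0 0.0177 0.1; 0 0 0 0.0177 0.1; 0 0 0 0.0177 0.1"

```text
time_s: 3.52
position: [0.5552, 0.2536, 0.2196]
ee_rot: [[0.923, 0.386, -0.002], [0.386, -0.923, -0.001], [-0.002, -0.0, -1.0]]
ft_force: [0.1, -0.4, -0.4]
opening: 0.234
gripper_force: 15.0
```

```bash
python3 - <<'E'
from h import *
snap('wrist','w2'); print(arm.get_obs()['position'])
E
```

```text
[0.55528046 0.25365584 0.21999765]
```

View pics/w2.png

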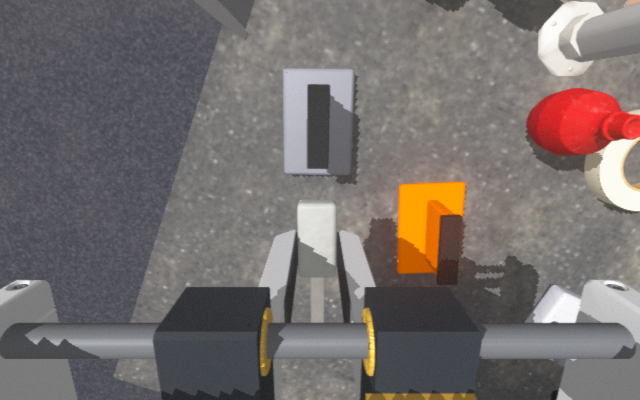

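The grey rest's black top spans (307–329, 85–168), aligned with the held key. The key's grip end is at (298–335, 203).

```bash
python3 - <<'E'
from h import *
np.set_printoptions(precision=4,suppress=True)
im,C=load('w2'); o=arm.get_obs(); R=o['ee_rot'];p=o['position']
a=ray(C,318,84.5,.055);b=ray(C,317.5,168.5,.055);c=(a+b)/2; d=a-b
print('rest',c,'L',np.linalg.norm(d),'W',np.linalg.norm(ray(C,307,126,.055)-ray(C,329,126,.055)),'ang',np.degrees(np.arctan2(d[1],d[0])))
g=ray(C,316.5,202.5,p[2]-.088); print('key end in tool (expect x=.028)',R.T@(g-p))
km=p[:2]
print(goto([c[0],c[1],.157],np.arctan2(d[1],d[0])-np.pi/2))
E
```

```text
rest [0.6123 0.2773 0.055 ] L 0.05939949975763068 W 0.01584214628900192 ang 22.33189326915679
key end in tool (expect x=.028) [ 0.0287 -0.0006  0.088 ]
(array([0.0618, 0.0002, 0.0629]), 'turn', np.float64(0.001), 'deg', np.float64(0.3), 'q6', np.float64(1.51))
```

Call:
arm_command:
  plan: "0.05 0 0 0.001 0.1; 0.0612 0.0002 0.03 0.001 0.1; 0.0612 0.0002 0.055 0.001 0.1; 0.0612 0.0002 0.0615 0.001 0.1; 0.0612 0.0002 0.0615 0.001 0.1"

```text
time_s: 4.2
position: [0.6121, 0.2771, 0.1596]
ee_rot: [[0.925, 0.379, 0.001], [0.379, -0.925, 0.0], [0.001, -0.0, -1.0]]
ft_force: [0.4, 0.0, 0.0]
opening: 0.232
gripper_force: 15.0
```

Call:
arm_command:
  plan: "0 0 0.001 0 0.1; 0 0 0.002 0 0.1; 0 0 0.002 0 0.1"

```text
time_s: 4.58
position: [0.6122, 0.2771, 0.1577]
ee_rot: [[0.926, 0.379, 0.001], [0.379, -0.926, 0.0], [0.001, -0.0, -1.0]]
ft_force: [0.5, -0.5, 0.1]
opening: 0.229
gripper_force: 15.0
```

Call:
arm_command:
  plan: "0 0 0.001 0 0.1; 0 0 0.002 0 0.1; 0 0 0.002 0 0.1"

```text
time_s: 4.95
position: [0.6122, 0.2771, 0.157]
ee_rot: [[0.926, 0.379, 0.001], [0.379, -0.926, 0.0], [0.001, 0.0, -1.0]]
ft_force: [-2.1, -0.7, 5.8]
opening: 0.232
gripper_force: 15.0
```

Call:
arm_command:
  plan: "0 0 0.001 0 0.1; 0 0 0.001 0 0.1"

```text
time_s: 5.2
position: [0.6122, 0.2771, 0.1569]
ee_rot: [[0.926, 0.379, 0.002], [0.379, -0.926, 0.001], [0.002, 0.0, -1.0]]
ft_force: [-4.0, -1.1, 8.0]
opening: 0.235
gripper_force: 15.0
```

Call:
arm_command:
  plan: "0 0 -0.002 0 0.1; 0 0 -0.002 0 0.26; 0 0 -0.002 0 0.3; 0 0 -0.002 0 0.45; 0 0 -0.002 0 0.45"

```text
time_s: 5.82
position: [0.6121, 0.2771, 0.1559]
ee_rot: [[0.926, 0.379, -0.0], [0.379, -0.926, -0.0], [-0.0, -0.0, -1.0]]
ft_force: [0.0, 0.7, -0.5]
opening: 0.442
gripper_force: 0.0
```

Call:
arm_command:
  plan: "0 0 -0.01 0 0.45; 0 0 -0.05 0 0.45; -0.06 0 -0.08 0 0.45; -0.06 0 -0.08 0 0.45; -0.06 0 -0.08 0 0.45"

```text
time_s: 6.45
position: [0.5568, 0.2544, 0.2373]
ee_rot: [[0.926, 0.378, 0.002], [0.378, -0.926, 0.001], [0.003, 0.0, -1.0]]
ft_force: [-1.1, 0.0, -0.9]
opening: 0.451
gripper_force: 0.0
```

```bash
python3 - <<'E'
from h import *
im,C=snap('wrist','w3'); snap('scene','s3'); snap('top','t3')
z=np.hstack([cv2.resize(im[30:230,220:420],(500,500)),cv2.resize(cv2.imread('pics/s3.png')[120:190,235:277],(300,500))]); cv2.imwrite('pics/c3.png',z)
print(arm.get_obs()['position'])
E
```

```text
[0.55704958 0.25448342 0.23528618]
```

View pics/c3.png

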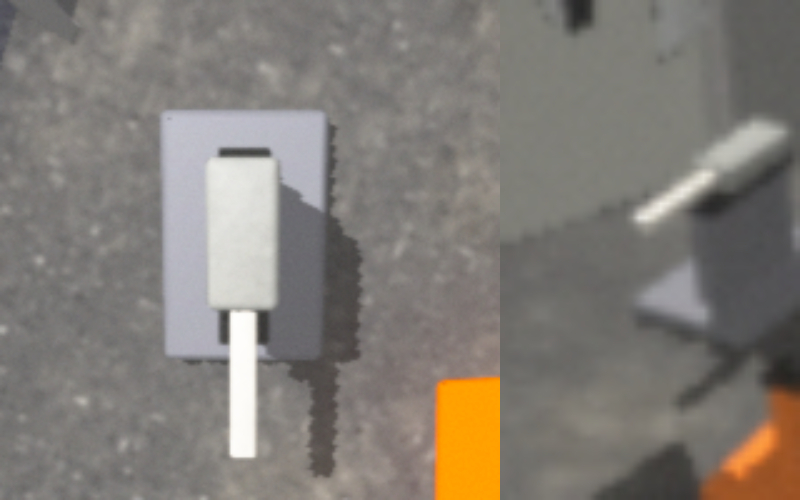

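The key lies flat and centred on the rest. A strip of black rubber shows at both ends, and it is aligned and released. Next I go to the rail.

```bash
python3 - <<'E'
from h import *
print(goto([.45,-.13,.235],np.radians(87.8)))
E
```

```text
(array([-0.2446,  0.3154,  0.0005]), 'turn', np.float64(0.0679), 'deg', np.float64(24.4), 'q6', np.float64(1.52))
```

Call:
arm_command:
  plan: "-0.037 0.048 0 0.01 0; -0.074 0.096 0 0.02 0; -0.111 0.144 0 0.03 0; -0.148 0.192 0 0.04 0; -0.185 0.24 0 0.055 0"

```text
time_s: 7.22
position: [0.476, -0.0396, 0.2355]
ee_rot: [[0.999, 0.04, -0.001], [0.04, -0.999, 0.0], [-0.001, -0.0, -1.0]]
ft_force: [0.8, -1.0, 0.2]
opening: 0.006
gripper_force: 0.0
```

Call:
arm_command:
  plan: "-0.057 0.055 0 0.006 0; -0.057 0.08 0 0.012 0; -0.057 0.08 0 0.012 0; -0.057 0.08 0 0.012 0"

```text
time_s: 7.72
position: [0.4231, -0.12, 0.2358]
ee_rot: [[0.999, -0.033, -0.001], [-0.033, -0.999, 0.001], [-0.001, -0.001, -1.0]]
ft_force: [-0.5, -0.8, -0.5]
opening: 0.005
gripper_force: 0.0
```

```bash
python3 - <<'E'
from h import *
im,C=snap('wrist','w4'); o=arm.get_obs(); print(o['position'],o['ee_rot'],o['opening'],o['q'])
E
```

```text
[ 0.42323308 -0.11955718  0.23582923] [[ 9.99500736e-01 -3.15917715e-02 -4.88607579e-04]
 [-3.15912859e-02 -9.99500399e-01  9.71530657e-04]
 [-5.19055845e-04 -9.55609865e-04 -9.99999409e-01]] 0.005723667764622072 [-4.04773153e-01 -1.38388220e-01  1.72389939e+00  7.00671876e-04
  1.55691321e+00  1.19760995e+00]
```

View pics/w4.png

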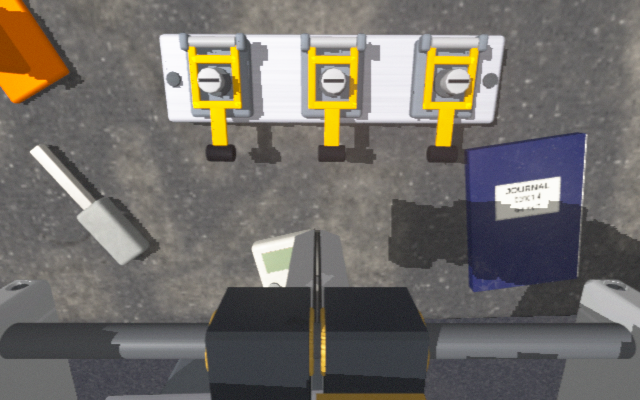

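The wrist view shows the bolts at (210,80), (333,80) and (457,81), and the knobs at (221,153), (332,153) and (443,154). The notebook sits near the right knob.

```bash
python3 - <<'E'
from h import *
np.set_printoptions(precision=4,suppress=True)
im,C=load('w4')
g=cv2.cvtColor(im,cv2.COLOR_BGR2HSV)
B=[];K=[]
for n,(u,v) in zip('LMR',[(210,80),(333,80),(457,81)]):
    B.append(ray(C,u,v,.062)); print('bolt',n,B[-1])
for n,(u,v) in zip('LMR',[(221,151.5),(331.5,151.5),(443,152.5)]):
    K.append(ray(C,u,v,.050)); print('knob',n,K[-1])
print([np.linalg.norm(B[i]-B[i+1]) for i in (0,1)],[np.linalg.norm(K[i]-K[i+1]) for i in (0,1)])
e=B[0]-B[2];print(np.degrees(np.arctan2(e[1],e[0])))
e=K[0]-K[2];print(np.degrees(np.arctan2(e[1],e[0])))
for b in B: print(goto([b[0],b[1],.062+.097+.008],np.radians(87.8)))
b=ray(C,467,150,.013); print('book corner',b)
E
```

```text
bolt L [ 0.5208 -0.0452  0.062 ]
bolt M [ 0.5178 -0.1339  0.062 ]
bolt R [ 0.5141 -0.2232  0.062 ]
knob L [ 0.4675 -0.0439  0.05  ]
knob M [ 0.4646 -0.1321  0.05  ]
knob R [ 0.4608 -0.2211  0.05  ]
[np.float64(0.08869655109862348), np.float64(0.0893733792027666)] [np.float64(0.08824946920168195), np.float64(0.08901532074379935)]
87.84781230781472
87.83204752825517
(array([ 0.0952, -0.0773,  0.0689]), 'turn', np.float64(0.0011), 'deg', np.float64(0.4), 'q6', np.float64(1.2))
(array([0.095 , 0.0114, 0.0688]), 'turn', np.float64(0.0011), 'deg', np.float64(0.4), 'q6', np.float64(1.2))
(array([0.0941, 0.1008, 0.0687]), 'turn', np.float64(0.0011), 'deg', np.float64(0.4), 'q6', np.float64(1.2))
book corner [ 0.4567 -0.2563  0.013 ]
```

Call:
arm_command:
  plan: "0.04 -0.033 0 0.0011 0; 0.08 -0.066 0.02 0.0011 0; 0.0952 -0.0773 0.055 0.0011 0; 0.0952 -0.0773 0.07 0.0011 0; 0.0952 -0.0773 0.071 0.0011 0"

```text
time_s: 8.4
position: [0.5194, -0.0454, 0.1637]
ee_rot: [[0.999, -0.038, -0.004], [-0.038, -0.999, 0.001], [-0.004, -0.0, -1.0]]
ft_force: [-0.3, 0.2, 0.0]
opening: 0.003
gripper_force: 0.0
```

Call:
arm_command:
  plan: "0 0 0.001 0 0; 0 0 0.003 0 0; 0 0 0.004 0 0; 0 0 0.005 0 0; 0 0 0.005 0 0"

```text
time_s: 9.02
position: [0.5203, -0.0462, 0.1602]
ee_rot: [[0.999, -0.04, 0.0], [-0.04, -0.999, 0.0], [0.0, -0.0, -1.0]]
ft_force: [0.3, -0.4, -0.3]
opening: 0.005
gripper_force: 0.0
```

Call:
arm_command:
  plan: "0 0 0.001 0 0; 0 0 0.002 0 0; 0 0 0.003 0 0; 0 0 0.003 0 0"

```text
time_s: 9.52
position: [0.5204, -0.0461, 0.1594]
ee_rot: [[0.999, -0.039, 0.001], [-0.039, -0.999, -0.0], [0.001, 0.0, -1.0]]
ft_force: [-4.3, 1.1, 9.6]
opening: 0.004
gripper_force: 4.9
```

The left bolt is rigid: 9.6 N with no travel.

Call:
arm_command:
  plan: "0 0 -0.015 0 0; 0.0003 0.045 -0.015 0 0; 0.0005 0.0888 -0.015 0 0; 0.0005 0.0888 -0.006 0 0; 0.0005 0.0888 -0.004 0 0"

```text
time_s: 10.15
position: [0.5169, -0.1343, 0.1603]
ee_rot: [[0.999, -0.04, -0.002], [-0.04, -0.999, 0.001], [-0.002, -0.001, -1.0]]
ft_force: [-0.7, 0.2, -0.3]
opening: 0.005
gripper_force: 0.0
```

Call:
arm_command:
  plan: "0 0 0.001 0 0; 0 0 0.002 0 0; 0 0 0.003 0 0; 0 0 0.004 0 0; 0 0 0.004 0 0"

```text
time_s: 10.78
position: [0.5174, -0.1338, 0.1594]
ee_rot: [[0.999, -0.039, 0.001], [-0.039, -0.999, 0.001], [0.001, -0.001, -1.0]]
ft_force: [-4.0, 2.6, 9.8]
opening: 0.007
gripper_force: 4.7
```

The middle bolt is rigid too, so the right one should be loose. I press it down to its stop.

Call:
arm_command:
  plan: "0 0 -0.015 0 0; 0.0003 0.045 -0.015 0 0; 0.0005 0.0894 -0.015 0 0; 0.0005 0.0894 -0.006 0 0; 0.0005 0.0894 -0.004 0 0"

```text
time_s: 11.4
position: [0.5139, -0.2235, 0.1603]
ee_rot: [[0.999, -0.04, -0.001], [-0.04, -0.999, 0.002], [-0.001, -0.001, -1.0]]
ft_force: [-0.3, -0.3, 0.7]
opening: 0.006
gripper_force: 0.0
```

Call:
arm_command:
  plan: "0 0 0.002 0 0; 0 0 0.003 0 0; 0 0 0.004 0 0; 0 0 0.005 0 0; 0 0 0.005 0 0"

```text
time_s: 12.02
position: [0.5144, -0.2241, 0.1562]
ee_rot: [[0.999, -0.039, 0.0], [-0.039, -0.999, -0.0], [0.0, 0.0, -1.0]]
ft_force: [0.6, 0.9, 0.9]
opening: 0.004
gripper_force: 0.3
```

Call:
arm_command:
  plan: "0 0 0.001 0 0; 0 0 0.002 0 0; 0 0 0.003 0 0; 0 0 0.004 0 0; 0 0 0.0045 0 0"

```text
time_s: 12.65
position: [0.5144, -0.2242, 0.1534]
ee_rot: [[0.999, -0.04, 0.001], [-0.04, -0.999, -0.0], [0.001, 0.0, -1.0]]
ft_force: [-2.5, 1.7, 8.8]
opening: 0.005
gripper_force: 4.6
```

```bash
python3 - <<'E'
from h import *
o=arm.get_obs(); print(o['position'],o['ft_force'])
for z in (.21,.132): print(goto([.4608,-.2211,z],np.radians(87.84)))
E
```

```text
[ 0.51441008 -0.22418968  0.15339936] [-2.50345252  1.70962024  8.80293131]
(array([-0.0536, -0.0009, -0.0566]), 'turn', np.float64(-0.0003), 'deg', np.float64(-0.1), 'q6', np.float64(1.1))
(array([-0.0537, -0.001 ,  0.0214]), 'turn', np.float64(-0.0003), 'deg', np.float64(-0.1), 'q6', np.float64(1.1))
```

The right bolt gave way: it sank 6 mm at about 1 N and then met a firm stop. It is the loose one, so I go to the right knob.

Call:
arm_command:
  plan: "0 0 -0.04 0 0; -0.03 -0.001 -0.05 0 0.45; -0.0537 -0.001 -0.05 0 0.45; -0.0537 -0.001 -0.05 0 0.45; -0.0537 -0.001 -0.05 0 0.45"

```text
time_s: 13.28
position: [0.461, -0.2212, 0.2014]
ee_rot: [[0.999, -0.04, 0.0], [-0.04, -0.999, 0.0], [0.0, -0.0, -1.0]]
ft_force: [-0.5, 0.1, 0.4]
opening: 0.394
gripper_force: 0.0
```

```bash
python3 - <<'E'
from h import *
im,C=snap('wrist','w5'); o=arm.get_obs(); print(o['position'],o['opening'])
print(proj(C,[.4608,-.2211,.045]))
E
```

```text
[ 0.46111718 -0.22112639  0.20134249] 0.4303038166680083
[317.72748942 213.2711306 ]
```

View pics/w5.png

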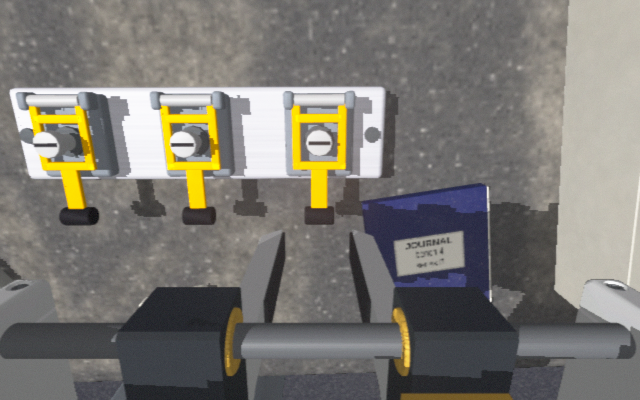

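The right knob is at (319.5,215.5), 2 px from the prediction. It is between the fingers' lines, and the notebook is clear below.

Call:
arm_command:
  plan: "-0.0015 0.001 0.04 0 0.45; -0.0015 0.001 0.07 0 0.45; -0.0015 0.001 0.078 0 0.45; -0.0015 0.001 0.078 0 0.1; -0.0015 0.001 0.078 0 0.1"
  grip_force: 15

```text
time_s: 13.95
position: [0.4601, -0.2225, 0.1252]
ee_rot: [[0.999, -0.04, 0.003], [-0.04, -0.999, -0.001], [0.003, 0.001, -1.0]]
ft_force: [0.2, -0.1, 1.4]
opening: 0.271
gripper_force: 0.0
```

Call:
arm_command:
  plan: "0 0 0 0 0.1; 0 0 0 0 0.1; 0 0 0 0 0.1"

```text
time_s: 14.32
position: [0.46, -0.2225, 0.1248]
ee_rot: [[0.999, -0.04, 0.003], [-0.04, -0.999, -0.002], [0.003, 0.002, -1.0]]
ft_force: [1.7, -1.4, 0.9]
opening: 0.234
gripper_force: 15.0
```

Call:
arm_command:
  plan: "0.0002 0 -0.006 0 0.1; 0.0009 0 -0.0124 0 0.1; 0.0021 0 -0.0185 0 0.1; 0.0037 0 -0.0245 0 0.1; 0.0058 0 -0.0304 0 0.1"

```text
time_s: 14.95
position: [0.4642, -0.2226, 0.1541]
ee_rot: [[0.999, -0.04, -0.002], [-0.04, -0.999, -0.001], [-0.002, 0.001, -1.0]]
ft_force: [0.1, -4.9, -2.8]
opening: 0.229
gripper_force: 15.0
```

Call:
arm_command:
  plan: "0.0025 0 -0.0057 0 0.1; 0.0055 0 -0.0112 0 0.1; 0.0087 0 -0.0165 0 0.1; 0.0137 0 -0.0231 0 0.1; 0.0194 0 -0.0291 0 0.1"

```text
time_s: 15.58
position: [0.4829, -0.2233, 0.183]
ee_rot: [[0.999, -0.04, -0.005], [-0.04, -0.999, -0.0], [-0.005, 0.0, -1.0]]
ft_force: [-2.6, -5.3, 0.1]
opening: 0.229
gripper_force: 15.0
```

Call:
arm_command:
  plan: "0.0015 0 -0.0015 0 0.1; 0.0015 0 -0.0015 0 0.1; 0.0015 0 -0.0015 0 0.1; 0.0015 0 -0.0015 0 0.1"

```text
time_s: 16.08
position: [0.4845, -0.2234, 0.1846]
ee_rot: [[0.999, -0.04, -0.003], [-0.04, -0.999, -0.0], [-0.003, 0.001, -1.0]]
ft_force: [-2.2, -4.2, 0.8]
opening: 0.228
gripper_force: 15.0
```

```bash
python3 - <<'E'
from h import *
o=arm.get_obs(); print(o['time_s'],o['position'],o['ft_force'],o['opening'],o['gripper_force'])
im,C=snap('wrist','w6'); s,_=snap('scene','s6')
t,_=snap('top','t6')
cv2.imwrite('pics/c6.png',np.hstack([cv2.resize(s[110:310,200:400],(500,500)),cv2.resize(t[150:275,150:225],(300,500))]))
E
```

```text
16.075 [ 0.48453816 -0.22337226  0.18462575] [-2.23932609 -4.23093404  0.76840909] 0.2284071937726102 14.99894231557846
```

View pics/c6.png

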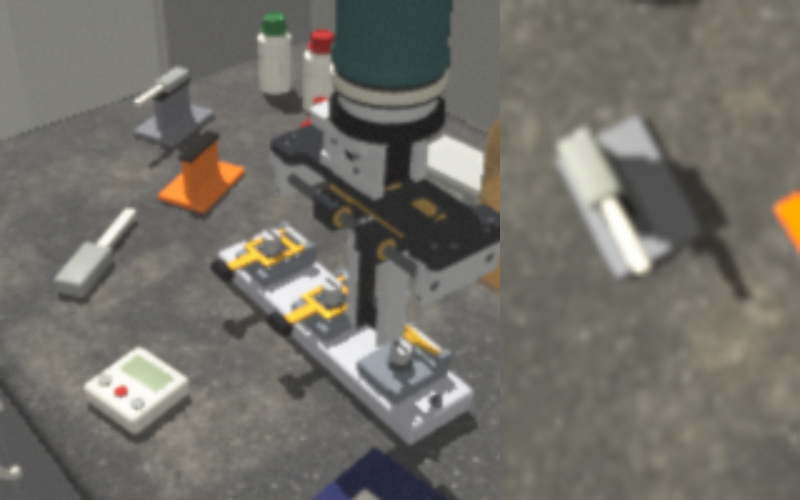

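The right bracket is up at about 0.8 rad (60 mm rise on an 83 mm radius) and held. The other two are shut, and the key is still on the grey rest.

```bash
python3 -c "
from plant import job
print(job.sign_off())"
```

```text
the job is handed in; nothing more can be done
None
```

The job is handed in: the key lies flat and centred on the grey rest, the right-hand bolt was the loose one (it sank 6 mm under the tap), and its bracket is held open at about 45 degrees with the other two shut; sign-off returned no verdict.

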